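Open the fume enclosure to its working height and start the fan

ROBOT

A 6-joint arm with a two-finger parallel gripper is mounted at the origin on a cart in front of the work surface, level with it; the furniture and walls round the work are solid. World frame = base frame: x ahead of the robot, y to its left, z up, the work surface at z = 0. Lengths are in m, angles in rad, forces in N, time in s.
With the tool pointing down it reaches from about 0.35 to 0.775 m from the base axis. Payload 7.3 kg.
Tool frame: the origin (TCP) lies at the very end of the fingers, on their centre line; the grasp point (between the pads) lies 19 mm behind it; z points along the fingers, y is the line along which they close (so a half turn about z gives the same grasp; the last joint's range is limited). The gripper opens to 92 mm and grips with 3 to 60 N. Pads are 19 mm wide; open, the fingers measure 130 mm over their backs; the gripper's body (75 mm by 190 mm) begins 47 mm behind the grasp point.
Start: joints at [1.145, 0.342, 1.524, -0, 1.275, -0.146], TCP at [0.145, 0.505, 0.227] pointing down, gripper open.
Joint ranges: [-2.53, 2.53], [-0.77, 2.02], [0.04, 2.7], [-1, 4.14], [0.28, 2.66], [-3.11, 3.11]. Speed limits (rad/s): [2.57, 2.57, 3.14, 3.14, 3.14, 3.14].

INTERFACE

Orientations are given as a unit quaternion [w, x, y, z].
In Python, from bench import bot, claw, eyes, job gives the robot as it stands. Calls block until the motion is done:
- bot.goto(position, orientation): joint-space move of the TCP to a pose.
- bot.move_linear(position, ori=None, max_speed=0.15): straight line of the TCP; ori=None keeps the orientation; max_speed is the mean speed in m/s.
- bot.movej(angles): joint-space move.
- claw.move_gripper(opening, squeeze=None): finger opening in m; squeeze is the grip in N (None keeps the last); returns when the fingers have stopped.
- bot.dwell(seconds).
- bot.inverse_kinematics(position, orientation): joint angles nearest the present ones, or None.
- eyes.camera(name): name is "scene" or "top" or "wrist"; returns (picture, depth): 400x640x3 uint8, blue, green, red; 400x640 float32, m along the optical axis (not along the pixel's ray), 0 where there is no reading.
- eyes.calibration(name): a dict with "fov_y" (degrees; the focal length in pixels is half the picture's height over the tangent of half this angle, whatever the lens; pixels are square), "cx", "cy" (the principal point, pixels), "view" (4x4, takes a point from world to camera coordinates). Camera axes: x right, y down, z forward; pixel columns grow to the right and rows downward; lengths in m; the calibration is good to about 2 mm. A picture is of the moment at which its call begins: read the wrist's pose just before it. calibration takes no time and is no camera call; for the wrist camera it gives the pose at the moment of the call.
A pose or a line that the arm cannot do raises bot.IKError and nothing moves.
- job.job_done(): hands the job in; it is judged then, once.
Readings, each from a call of its own:
- bot.get_time_s(): time.
- bot.get_q(): joint angles.
- bot.get_qvel(): joint speeds.
- bot.get_joint_torque(): joint torques, N m.
- bot.get_tcp_pos(): TCP position.
- bot.get_ee_rot(): TCP orientation.
- bot.get_ft_force(): force on the tool from outside, world axes, zero at the start.
- bot.get_moment(): the same for the moment, N m.
- bot.get_width(): finger opening in m.
- bot.get_grip_force(): force on a finger pad.
Only numpy, scipy, OpenCV 4.12 (cv2) and the standard library are available. Lean on these libraries where they do the work, as an engineer would, in place of code of your own. Each camera call takes 0.05 s, during which the arm holds its last target. There are 200 camera calls.

TASK

Push the fume enclosure's sliding window up with your fingertips from beneath the lip along its lower edge until the lip is level with the pointer on the left post, then let go of it. Then press the button on the fan switch box fully down with the fingertips and let it come back up. Do not pinch the lip, do not press the button before the window is at the pointer, and leave the glassware and other loose things where they stand.

Things in the scene. Friction and masses are not known exactly. Their poses are not given: they have to be found in the camera images.
- hood: bench-top fume enclosure, fixed: white floor, back and roof, clear sides, two aluminium posts in front, 26 mm wide at y = +-112 mm. 250 mm wide (y), 110 mm deep (x); roof at 372 mm, posts and cross bar up to 526 mm. Origin: on the bench under the middle of the posts' front plane; x points into the enclosure, y to its left post seen from the front, z up. The window slides straight up between the posts
- sash_frame (a joint): height of the sliding window above its closed position, m, 0 (closed) to 0.27 (top stop). It starts partly open, 0.06 to 0.10. Its weight is counterbalanced: it stays wherever it is left and takes about 4 to 7 N on the lip to move up or down; fingers that press against the lip edge while moving down can drag it down with them, so draw them away from it
- lip_edge (a point): middle of the front edge of the window's lip, at half its thickness; axes as the enclosure's (y left along the lip, z up). The lip is a plain level aluminium ledge, 180 mm long (y +-90 mm), 14 mm thick (underside 7 mm below this point); it stands out 40 mm in front of the posts and 48 mm in front of the pane; beneath it is open space down to the bench, and to the enclosure's 15 mm thick floor behind
- lip_upper: upper layer of that lip, 6 mm thick, set back 8 mm from the front edge; origin at the pane, in the plane of the lip's underside; moves with the window. Touching it and the lower layer at once counts as pinching
- lip_lower: lower layer of that lip, 8 mm thick, with the front edge and the underside that is to be pushed; origin at the pane, in the plane of the lip's underside; moves with the window
- pointer_tip (a point): point of the dark steel pointer, 35 mm wide, 18 mm high and standing 34 mm out from the post, with a small brass screw, fixed on the front of the enclosure's left post and pointing sideways at the end of the lip; it stands 185 to 270 mm above the bench. Axes as those of the enclosure. The window is right when lip_edge is as high as this point
- switch_box: grey fan switch box, fixed on the bench, 90 x 80 x 32 mm, with one white round push button on top; origin at the middle of its underside. In the room a tall rotary evaporator stands behind it (x from 0.55 m on, y 0 to 0.27 m), a low blue box to its left, a big open water bath to its right (centre x 0.56, y -0.13 m): swing the hand past in front of them
- fan_button (a joint): travel of the fan button, m: 0 up, 0.006 fully down; it needs about 5 N and springs back when let go
- fan_button_top (a point): centre of the top face of the white button, 28 mm across, on the switch box; pressed straight down
- vial_a: small capped vial, 21 mm across, 51 mm high, near the front left of the enclosure; loose, leave alone; origin at the middle of its underside
- stopper: rubber stopper, 33 mm across, 28 mm high, at the front of the bench between the water bath and the enclosure; loose, leave alone; origin at the middle of its underside
- vial_b: small capped vial, 21 mm across, 51 mm high, to the right of the switch box; loose, leave alone; origin at the middle of its underside
- beaker: small beaker, 59 mm across, 70 mm high, to the left of the switch box; loose, leave alone; origin at the middle of its underside
- timer: flat bench timer, 68 x 77 x 16 mm, farther left; loose, leave alone; origin at the middle of its underside
- erlenmeyer: conical flask, 64 mm across, 112 mm high, behind, between the water bath and the enclosure; loose, leave alone; origin at the middle of its underside
There are look-alikes about, which are no part of the job. Leave any turquoise look-alike of the switch_box alone.

How it is judged:
By the outcome, as a careful person would: the job done as asked, in the order asked, and still so for the second after the job is handed in, with the robot touching nothing.
It also fails if it takes over 56 s, if anything falls off the work surface, if the arm or the gripper's body presses on something with over 40 N, if the wrist force passes 120 N, or if a joint passes its speed limit or range.

## Working session

There is one attempt and no reset: what is moved stays moved. The work goes in short steps, each a Python script; the robot and the scene stay as the last script left them, time stands still between calls to the robot, and variables do not carry over. Pictures are saved under pics/ and viewed, at most 10 in all, crops included, and the job is handed in when it is done.

```bash
ls; mkdir -p pics; cat > h.py <<'E'
import numpy as np, cv2
from bench import bot, claw, eyes, job
def cap(n, tag):
    p,d=eyes.camera(n); c=eyes.calibration(n)
    cv2.imwrite(f'pics/{tag}.png',p); np.savez(f'pics/{tag}.npz',p=p,d=d,V=np.array(c['view']),fov=c['fov_y'],cx=c['cx'],cy=c['cy'])
class View:
    def __init__(s,tag):
        z=np.load(f'pics/{tag}.npz'); s.p=z['p'];s.d=z['d'];s.V=z['V'];s.f=200/np.tan(np.radians(float(z['fov']))/2);s.cx=float(z['cx']);s.cy=float(z['cy'])
        s.R=s.V[:3,:3]; s.o=-s.R.T@s.V[:3,3]
    def ray(s,u,v): return s.R.T@np.array([(u-s.cx)/s.f,(v-s.cy)/s.f,1.])
    def plane(s,u,v,z): r=s.ray(u,v); return s.o+r*(z-s.o[2])/r[2]
    def pt(s,u,v): return s.o+s.ray(u,v)*s.d[int(v),int(u)]
    def cloud(s):
        v,u=np.mgrid[:400,:640]; r=np.stack([(u-s.cx)/s.f,(v-s.cy)/s.f,np.ones(u.shape)],-1)@s.R
        P=s.o+r*s.d[...,None]; P[s.d<=0]=np.nan; return P
    def proj(s,P): c=s.R@np.array(P)+s.V[:3,3]; return s.f*c[0]/c[2]+s.cx, s.f*c[1]/c[2]+s.cy
E
python3 - <<'E'
from h import *
for n in ('scene','top','wrist'):
    cap(n,n+'0'); v=View(n+'0'); print(n,v.o,v.R[2],v.f,(v.d>0).mean(),v.cx,v.cy)
a=np.hstack([cv2.resize(View('scene0').p,(640,400)) ])
print(bot.get_ee_rot(),bot.get_tcp_pos(),bot.get_time_s(),bot.get_ft_force())
E
```

```text
pics
scene [-0.23044073 -1.00237813  0.84715928] [ 0.55685563  0.68827043 -0.46496841] 507.02436597551497 0.9961953125 314.4988574099005 201.53662107715897
top [-0.2705612   0.34949487  1.68877596] [ 0.47132375 -0.19357558 -0.86045478] 493.0497734202981 0.9960078125 324.44596812888454 204.13121308083433
wrist [0.07751058 0.52386213 0.38293321] [ 0.2511584  -0.07297204 -0.96519145] 359.18215537802547 0.995921875 319.2665782555925 203.31509812455684
[-1.51030747e-04  1.39443384e-01  9.90229873e-01 -5.63866750e-04] [0.14484888 0.50430285 0.2262076 ] 0.15 [-0.011577    0.32831141 -0.41978397]
```

View pics/scene0.png

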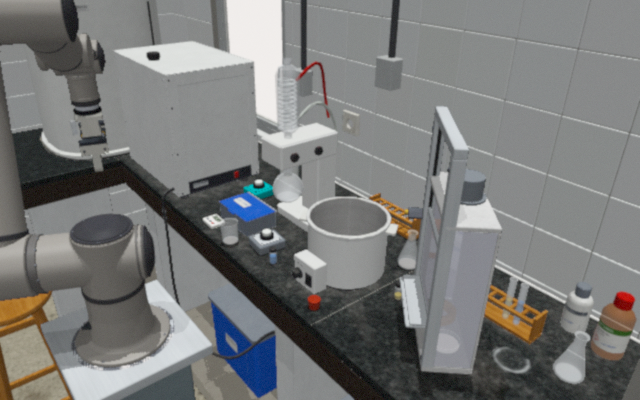

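View pics/top0.png

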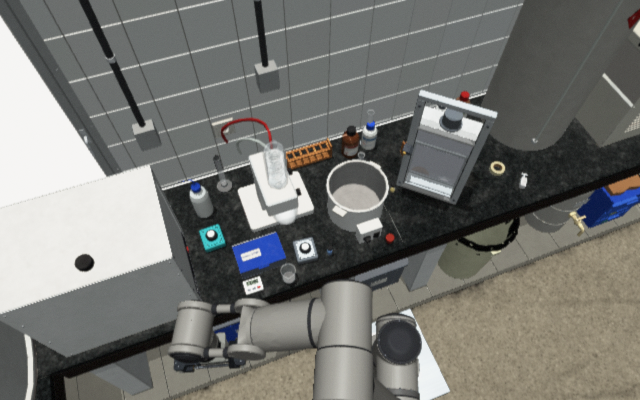

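Scene: the grey switch box is at (267,240), the turquoise look-alike at (258,187), and the hood at right, around (450,270) with its lip near (412,295). Top: the grey box is at (305,249), the turquoise one at (211,237), and the hood is around (445,150). The grey box fits the description: blue box to its left, bath to its right. I'll confirm with enlarged crops.

```bash
python3 - <<'E'
from h import *
s=View('scene0').p; t=View('top0').p
up=lambda im,x,y,w,h,W,H: cv2.resize(im[y:y+h,x:x+w],(W,H),interpolation=cv2.INTER_CUBIC)
# hood scene crop 130x195, hood top crop, box top crop, box scene crop
A=up(s,380,190,100,150,400,600)
B=up(t,385,80,120,135,400,450) 
C=up(t,280,230,53,40,200,150); D=up(s,245,220,53,40,200,150)
cv2.imwrite('pics/crop1.png',np.hstack([A,np.vstack([B,np.hstack([C,D])])]))
for n,L in (('top0',[(305,249),(305,243),(297,258),(330,252),(289,273),(253,284),(390,238),(405,188),(455,200),(470,200),(403,178)]),('scene0',[(267,240),(267,232),(273,257),(314,302),(405,285),(415,320),(412,300),(420,300),(232,230),(397,295)])):
    v=View(n)
    for u in L: print(n,u,v.pt(*u).round(3))
E
```

```text
top0 (305, 249) [0.472 0.117 0.054]
top0 (305, 243) [0.495 0.108 0.054]
top0 (297, 258) [0.461 0.153 0.025]
top0 (330, 252) [0.438 0.031 0.031]
top0 (289, 273) [0.426 0.197 0.   ]
top0 (253, 284) [0.425 0.333 0.017]
top0 (390, 238) [ 0.414 -0.202  0.028]
top0 (405, 188) [ 0.609 -0.363  0.003]
top0 (455, 200) [ 0.471 -0.509  0.037]
top0 (470, 200) [ 0.47  -0.589 -0.007]
top0 (403, 178) [-0.271  0.349  1.689]
scene0 (267, 240) [0.476 0.095 0.033]
scene0 (267, 232) [0.481 0.103 0.055]
scene0 (273, 257) [0.443 0.017 0.027]
scene0 (314, 302) [ 0.408 -0.216  0.029]
scene0 (405, 285) [ 0.564 -0.371  0.103]
scene0 (415, 320) [ 0.485 -0.472  0.105]
scene0 (412, 300) [ 0.534 -0.42   0.103]
scene0 (420, 300) [ 0.546 -0.434  0.106]
scene0 (232, 230) [0.406 0.18  0.053]
scene0 (397, 295) [ 0.61  -0.313  0.015]
```

View pics/crop1.png

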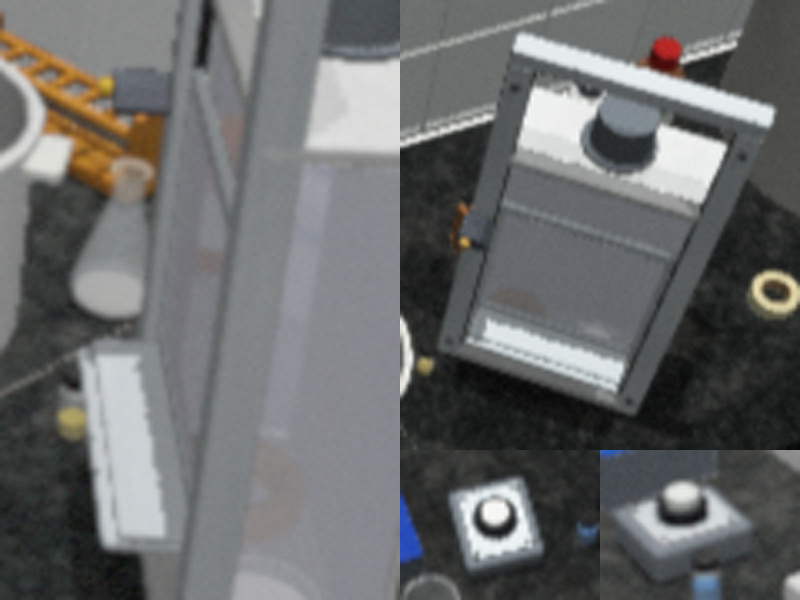

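The crop confirms the grey box with a round white button (bottom row). The hood's lip runs from about (400,277) to (410,326) in scene. The dark pointer with its brass screw is at scene (415,212) and top (406,150). Next I'll measure these metrically.

```bash
python3 - <<'E'
from h import *
S=View('scene0');T=View('top0')
P=S.cloud()
v,u=np.mgrid[:400,:640]
# lip top points
m=(u>390)&(u<432)&(v>265)&(v<335)&(P[...,2]>0.085)&(P[...,2]<0.125)
Q=P[m]; print('lip n',len(Q),np.percentile(Q[:,2],[5,25,50,75,95]).round(4))
r=cv2.minAreaRect(Q[:,:2].astype(np.float32)*1000);print(r,cv2.boxPoints(r).round(0).tolist())
# post front faces in top view
PT=T.cloud()
# hood points: roof bar etc. fit vertical plane of post faces: project points with z .13-.5 on posts pixel strips
gray=T.p.mean(-1)
for name,V_,C in(('top',T,PT),('scene',S,P)):
    hood=(C[...,2]>0.12)&(C[...,2]<0.53)&(C[...,0]>0.45)&(C[...,0]<0.8)&(C[...,1]<-0.2)&(C[...,1]>-0.75)
    X=C[hood]; 
    # RANSAC vertical plane
    rng=np.random.default_rng(0);best=(0,)
    for _ in range(800):
        a,b=X[rng.integers(len(X),size=2),:2]; d=b-a; L=np.linalg.norm(d)
        if L<.1: continue
        n=np.array([-d[1],d[0]])/L; k=(abs((X[:,:2]-a)@n)<.003).sum()
        if k>best[0]: best=(k,n,n@a)
    n,c=best[1:]; 
    for _ in range(5):
        I=abs(X[:,:2]@n-c)<.004; mu=X[I,:2].mean(0);w,E=np.linalg.eigh(np.cov(X[I,:2].T)); n=E[:,0];c=n@mu
    if n[0]<0:n,c=-n,-c
    t=np.array([-n[1],n[0]]); s=X[I,:2]@t
    print(name,len(X),I.sum(),'n',n,'yaw',np.degrees(np.arctan2(n[1],n[0])),'c',c,'s range',np.percentile(s,[.5,50,99.5]),'z',X[I,2].min(),X[I,2].max())
    np.savez('pics/plane_'+name+'.npz',n=n,c=c)
    # pointer : points in front of plane by 8..36 mm and z .17-.3
    h=C[...,:2]@n-c; yy=C[...,:2]@t
    pm=hood&(h<-.006)&(h>-.045)&(C[...,2]>.17)&(C[...,2]<.3)
    print('ptr',pm.sum()); 
    for a,b in zip(*np.where(pm)): print((b,a),C[a,b].round(3),'h',h[a,b].round(3),'y',yy[a,b].round(3)) if pm.sum()<40 else 0
    if pm.sum()>=40: print(np.percentile(h[pm],[2,50,98]),np.percentile(yy[pm],[2,50,98]),np.percentile(C[pm][:,2],[2,50,98]), u[pm].min(),u[pm].max(),v[pm].min(),v[pm].max())
# button: white blob in box crop
for n,V_,(x,y,w,h) in(('top',T,(290,235,30,30)),('scene',S,(255,223,26,18))):
    g=V_.p[y:y+h,x:x+w].min(-1); C=V_.cloud()[y:y+h,x:x+w]
    m=(g>150)&(C[...,2]>.046); 
    a,b=np.where(m); print(n,'btn',m.sum(),b.mean()+x,a.mean()+y,np.median(C[m],0),C[m][:,2].max(), V_.plane(b.mean()+x,a.mean()+y,np.percentile(C[m][:,2],80)))
E
```

```text
lip n 1345 [0.0954 0.1016 0.1037 0.1053 0.1169]
((541.1800537109375, -418.0014343261719), (248.9844207763672, 50.57807159423828), 46.96681594848633) [[438.0, -492.0], [475.0, -526.0], [645.0, -344.0], [608.0, -310.0]]
top 6169 1832 n [ 0.71590934 -0.69819325] yaw -44.282227626731455 c 0.7016937847292173 s range [-0.04281381  0.07174791  0.19756355] z 0.1200015988276999 0.5299327230734583
ptr 236
[-0.04418673 -0.01132617 -0.00615192] [-0.04001864  0.1855573   0.20737065] [0.17277002 0.26924712 0.29806351] 402 474 139 181
scene 13942 6990 n [0.66619565 0.74577702] yaw 48.22588245153923 c -0.07265454441482311 s range [-0.80316103 -0.73873338 -0.69441528] z 0.120040772178035 0.5264992944082529
ptr 3
(np.int64(493), np.int64(267)) [ 0.545 -0.592  0.286] h -0.006 y -0.801
(np.int64(486), np.int64(299)) [ 0.544 -0.592  0.209] h -0.006 y -0.8
(np.int64(484), np.int64(306)) [ 0.544 -0.591  0.192] h -0.006 y -0.799
top btn 37 304.8918918918919 246.16216216216216 [0.48335258 0.11225208 0.05348025] 0.06088925006989365 [0.48245415 0.113379   0.05531809]
scene btn 42 266.14285714285717 231.4047619047619 [0.48344097 0.10943787 0.05293259] 0.05711649932440621 [0.48190872 0.10817068 0.05454952]
```

```bash
cat >> h.py <<'E'
from scipy.spatial.transform import Rotation as Ro
def quat(R): x,y,z,w=Ro.from_matrix(R).as_quat(); return np.array([w,x,y,z])
YAW=np.radians(-43.3)
N=np.array([np.cos(YAW),np.sin(YAW),0]); TT=np.array([-N[1],N[0],0]); UP=np.array([0,0,1.])
O=np.array([.556,-.4345,0])
def W(x,y,z): return O+N*x+TT*y+UP*z
def hq(p=0.): # tool along hood x, pitched up by p
    z=np.cos(p)*N+np.sin(p)*UP; x=-np.sin(p)*N+np.cos(p)*UP
    return quat(np.stack([x,np.cross(z,x),z],1))
E
python3 - <<'E'
from h import *
T=View('top0'); C=T.cloud(); 
m=(C[...,0]>.4)&(C[...,0]<.7)&(abs(C[...,1]+.13)<.12); print('bath zmax',np.nanpercentile(C[...,2][m],[90,99.5]), 'front x of z>.05:',np.nanpercentile(C[m&(C[...,2]>.05)][:,0],[1,5]))
down=lambda az:quat(np.stack([[-np.cos(az),-np.sin(az),0],[-np.sin(az),np.cos(az),0],[0,0,-1]],1))
for az in(1.29,-.6,-.756): print(az,bot.inverse_kinematics([.4*np.cos(az),.4*np.sin(az),.3],down(az)))
for p in (0,.15,.3):
  for x,y,z in((-.27,-.02,.16),(-.2,-.03,.2),(-.15,-.03,.07),(-.02,-.03,.07),(-.02,-.03,.15),(-.02,-.03,.26)):
    q=bot.inverse_kinematics(W(x,y,z),hq(p)); print(p,(x,y,z),None if q is None else np.round(q,2))
E
```

```text
bath zmax [0.16709489 0.18546178] front x of z>.05: [0.43321567 0.44015866]
1.29 [ 1.09781920e+00  5.22916850e-02  1.68925765e+00 -4.44089210e-16
  1.40004332e+00 -1.76297713e+00]
-0.6 [-7.92180801e-01  5.22916850e-02  1.68925765e+00 -4.44089210e-16
  1.40004332e+00 -1.76297713e+00]
-0.756 [-9.48180801e-01  5.22916850e-02  1.68925765e+00 -4.44089210e-16
  1.40004332e+00 -1.76297713e+00]
0 (-0.27, -0.02, 0.16) None
0 (-0.2, -0.03, 0.2) None
0 (-0.15, -0.03, 0.07) [-0.94  1.33  2.46  2.92  2.21 -1.71]
0 (-0.02, -0.03, 0.07) [-0.87  1.13  2.15  3.03  1.71 -1.59]
0 (-0.02, -0.03, 0.15) [-0.87  0.92  2.22  3.03  1.57 -1.57]
0 (-0.02, -0.03, 0.26) [-0.87  0.61  2.23  3.02  1.28 -1.54]
0.15 (-0.27, -0.02, 0.16) None
0.15 (-0.2, -0.03, 0.2) [-0.98  1.25  2.69  2.77  2.49 -1.84]
0.15 (-0.15, -0.03, 0.07) [-0.93  1.44  2.38  2.89  2.38 -1.73]
0.15 (-0.02, -0.03, 0.07) [-0.87  1.24  2.09  3.02  1.91 -1.59]
0.15 (-0.02, -0.03, 0.15) [-0.87  1.04  2.18  3.03  1.8  -1.58]
0.15 (-0.02, -0.03, 0.26) [-0.87  0.75  2.23  3.03  1.55 -1.55]
0.3 (-0.27, -0.02, 0.16) None
0.3 (-0.2, -0.03, 0.2) [-0.97  1.35  2.6   2.7   2.65 -1.9 ]
0.3 (-0.15, -0.03, 0.07) [-0.92  1.52  2.27  2.87  2.5  -1.74]
0.3 (-0.02, -0.03, 0.07) [-0.87  1.34  2.    3.02  2.07 -1.6 ]
0.3 (-0.02, -0.03, 0.15) [-0.87  1.15  2.1   3.03  1.99 -1.58]
0.3 (-0.02, -0.03, 0.26) [-0.87  0.87  2.19  3.03  1.79 -1.56]
```

```bash
python3 - <<'E'
from h import *
claw.move_gripper(0.0,20)
def st(t): print(t,np.round(bot.get_tcp_pos(),3),np.round(bot.get_q(),2),np.round(bot.get_ft_force(),1),round(bot.get_time_s(),2))
for q in([1.1,-.2,1.7,0,1.4,-1.7],[-.3,-.2,1.7,0,1.4,-1.7],[-.3,-.2,1.7,3.0,1.4,-1.6],[-.9,.5,2.4,3.0,1.5,-1.6]):
    bot.movej(q); st('q')
q=bot.inverse_kinematics(W(-.1,-.06,.2),hq(-.12)); print(q)
if q is not None and abs(q[3]-3)<.5:
    bot.movej(q); st('view'); cap('wrist','w1'); v=View('w1'); print(v.o,v.R[2])
E
```

```text
q [0.094 0.353 0.39 ] [ 1.1 -0.2  1.7  0.   1.4 -1.7] [ 0.5 -0.2 -0.1] 2.98
q [ 0.364 -0.032  0.391] [-0.3 -0.2  1.7  0.   1.4 -1.7] [ 1.1 -0.5 -0.5] 4.67
q [0.335 0.023 1.013] [-0.3 -0.2  1.7  3.   1.4 -1.6] [0.7 0.1 1. ] 7.21
q [ 0.467 -0.393  0.341] [-0.9  0.5  2.4  3.   1.5 -1.6] [ 0.3 -0.   0.1] 9.96
[-1.00752204  0.67374536  2.44891574  2.88918479  1.43246315 -1.56603445]
view [ 0.442 -0.41   0.201] [-1.01  0.67  2.45  2.89  1.43 -1.57] [-0.9  0.7 -0.4] 10.57
[ 0.33461033 -0.30775899  0.2884791 ] [ 0.67532807 -0.63572476 -0.3738797 ]
```

View pics/w1.png

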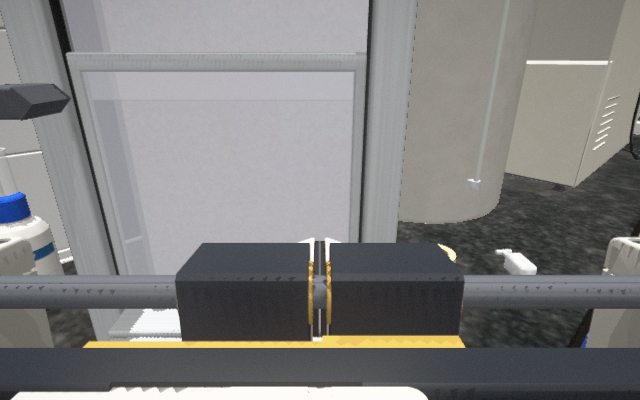

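The wrist view shows the pointer at the left with its tip at (70,99). The right post is at column ~390, and the closed fingers at the bottom hide the lip. I'll measure the pointer tip and post planes from depth here, with a second ray from the other cameras.

```bash
python3 - <<'E'
from h import *
V=View('w1'); C=V.cloud()
def hood(p): d=p-O; return np.array([d@N,d@TT,p[2]]).round(4)
for u in((69,99),(66,99),(60,99),(45,90),(45,100),(45,113),(20,100),(20,92),(40,30),(60,180),(390,30),(390,100),(385,180),(220,60),(220,66),(75,62),(360,62)): print(u,hood(V.pt(*u)))
print((V.p[90:110,55:80].mean(-1)).astype(int)[::3])
# post faces: fit line
A=[];
for x0,x1,y0,y1 in((30,60,10,60),(378,402,10,200)):
    m=C[y0:y1,x0:x1].reshape(-1,3); m=m[~np.isnan(m).any(1)]; print(np.array([hood(p) for p in m[::37]])[:8].tolist()); A.append(np.median(m,0))
d=A[0]-A[1]; print('yaw',np.degrees(np.arctan2(-d[0],d[1])))
for n in('scene0','top0'):
    X=View(n); 
    for p in (W(-.017,.095,z) for z in(.22,.24,.26)): print(n,X.proj(p))
# brass / dark pointer in top and scene
E
python3 - <<'E'
import cv2,numpy as np
from h import *
a=View('scene0').p[198:228,395:435];b=View('top0').p[135:165,390:430];c=View('w1').p[70:130,0:80]
cv2.imwrite('pics/crop2.png',np.hstack([cv2.resize(x,(400,300),interpolation=cv2.INTER_NEAREST) for x in(a,b)]))
E
```

```text
(69, 99) [-0.0094  0.1012  0.2643]
(66, 99) [-0.0124  0.101   0.2646]
(60, 99) [-0.019   0.1002  0.2652]
(45, 90) [-0.0199  0.1073  0.2706]
(45, 100) [-0.0304  0.1013  0.2658]
(45, 113) [-0.0243  0.108   0.2575]
(20, 100) [-0.0414  0.107   0.2669]
(20, 92) [-0.0407  0.1063  0.2712]
(40, 30) [-0.0083  0.109   0.3043]
(60, 180) [-0.0085  0.1223  0.2093]
(390, 30) [-0.0086 -0.1019  0.3044]
(390, 100) [-0.005  -0.1056  0.2634]
(385, 180) [-0.0062 -0.106   0.2088]
(220, 60) [0.0009 0.0045 0.2875]
(220, 66) [0.0014 0.005  0.2839]
(75, 62) [-2.000e-04  9.760e-02  2.863e-01]
(360, 62) [ 0.0009 -0.0856  0.2864]
[[ 94  93  93  89  71  73  92 109 119 115 110 112 113 114 111  99  39  28
   43  93 140 148 148 147 148]
 [ 90  91  93  92  96  88  70  68  64  71  89 106 106 112 115 104  84  33
   25  46  97 144 148 149 148]
 [ 92  95  94  92  95  98  93  93  94  94  88  68  66  72  93 107 102  70
   32  28  65 127 145 150 148]
 [ 93  93  91  91  89  86  85  74  69  69  54  46  50  43  54  84 113 102
   61  31  32  78 138 147 148]
 [ 47  47  47  47  48  41  43  45  48  46  48  50  61  93 112 114 116 
[... 422 characters left out ...]
 0.3114], [-0.0018, 0.1061, 0.3114]]
[[-0.0063, -0.0944, 0.3153], [-0.0059, -0.1022, 0.3149], [-0.0073, -0.0955, 0.3137], [-0.006, -0.1041, 0.3133], [-0.006, -0.0976, 0.3122], [-0.0073, -0.1052, 0.3115], [-0.0078, -0.0986, 0.3104], [-0.0062, -0.1068, 0.31]]
yaw -43.51427092323628
scene0 (np.float64(416.89834697549105), np.float64(234.52402276223606))
scene0 (np.float64(417.78984247249883), np.float64(227.27532327185196))
scene0 (np.float64(418.6953088938558), np.float64(219.91302698535412))
top0 (np.float64(411.6589816964201), np.float64(157.05402433640506))
top0 (np.float64(412.5656315462768), np.float64(153.8084152974945))
top0 (np.float64(413.489812693751), np.float64(150.50004803056416))
```

View pics/crop2.png

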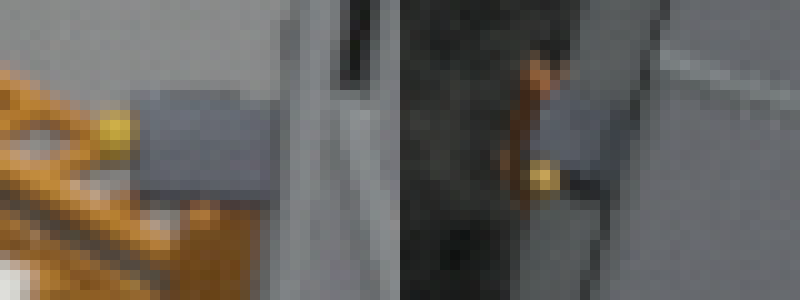

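```bash
python3 - <<'E'
from h import *
V=View('w1'); C=V.cloud(); S=View('scene0')
Hy=(C-O)@TT; Hx=(C-O)@N
for u in range(28,70,3):
    col=[(r,Hy[r,u],Hx[r,u],C[r,u,2]) for r in range(82,122) if Hx[r,u]<-.008 and Hy[r,u]<.14]
    g=V.p[80:124,u].mean(-1); j=80+np.argmax(abs(np.diff(g[4:-6])))+4
    if col: k=min(col,key=lambda c:c[1]); print(u,np.round(k,4),'edge row',j, np.round([Hx[j,u],Hy[j,u],C[j,u,2]],4), 'z range',round(col[0][3],4),round(col[-1][3],4))
for z in(.26,.265,.27): print(z,[np.round(S.proj(W(h,.101,z)),1).tolist() for h in(-.04,-.025,-.008)])
# lip in scene0: line fit of front-lower edge? rows of top-surface points in hood frame
P=S.cloud(); h=(P-O)@N; y=(P-O)@TT
m=(h<-.01)&(h>-.05)&(abs(y)<.06)&(P[...,2]>.06)&(P[...,2]<.14)
for a,b in((-.05,-.042),(-.042,-.036),(-.036,-.03),(-.03,-.02),(-.02,-.01)):
    k=m&(h>a)&(h<b); print(a,k.sum(),np.percentile(P[k][:,2],[10,50,90]).round(4) if k.any() else 0)
print('front-most h',np.percentile(h[m],[1,5,10]), 'y ext',)
k=(h<-.015)&(h>-.05)&(P[...,2]>.09)&(P[...,2]<.115)&(abs(y)<.15);print(np.percentile(y[k],[1,50,99]))
E
```

```text
28 [ 1.000e+02  1.018e-01 -4.240e-02  2.670e-01] edge row 85 [-0.0259  0.1122  0.2739] z range 0.2738 0.2563
31 [ 1.040e+02  1.002e-01 -4.320e-02  2.650e-01] edge row 103 [-0.0408  0.1018  0.2653] z range 0.2738 0.2561
34 [ 1.030e+02  1.006e-01 -4.020e-02  2.652e-01] edge row 103 [-0.0402  0.1006  0.2652] z range 0.2739 0.2502
37 [ 1.030e+02  1.006e-01 -3.800e-02  2.650e-01] edge row 116 [-0.0295  0.1093  0.2565] z range 0.2745 0.2508
40 [ 1.030e+02  1.009e-01 -3.540e-02  2.647e-01] edge row 116 [-0.0266  0.1098  0.256 ] z range 0.2739 0.2514
43 [ 1.030e+02  1.006e-01 -3.350e-02  2.645e-01] edge row 115 [-0.0243  0.1095  0.2563] z range 0.2737 0.2501
46 [ 1.000e+02  1.012e-01 -2.970e-02  2.657e-01] edge row 114 [-0.0229  0.1085  0.2567] z range 0.2739 0.2502
49 [ 1.020e+02  1.003e-01 -2.900e-02  2.645e-01] edge row 114 [-0.0199  0.1089  0.2563] z range 0.2736 0.2501
52 [ 1.020e+02  1.007e-01 -2.590e-02  2.642e-01] edge row 113 [-0.0164  0.1094  0.2564] z range 0.2739 0.2514
55 [ 1.000e+02  1.007e-01 -2.290e-02  2.650e-01] edge row 84 [-0.0083  0.1084  0.2733] z range 0.2739 0.2528
58
[... 158 characters left out ...]
ge row 111 [-0.0085  0.1089  0.2566] z range 0.2692 0.2502
64 [ 9.800e+01  1.013e-01 -1.360e-02  2.653e-01] edge row 107 [-0.0073  0.1071  0.259 ] z range 0.268 0.2501
67 [ 9.700e+01  1.009e-01 -1.120e-02  2.657e-01] edge row 102 [-0.0096  0.1028  0.2624] z range 0.2662 0.2508
0.26 [[408.6, 218.2], [415.0, 218.5], [422.3, 218.8]]
0.265 [[408.8, 216.3], [415.2, 216.6], [422.5, 217.0]]
0.27 [[409.0, 214.5], [415.4, 214.8], [422.8, 215.1]]
-0.05 86 [0.0943 0.0973 0.0992]
-0.042 101 [0.0963 0.1007 0.1045]
-0.036 88 [0.1015 0.1037 0.1058]
-0.03 141 [0.1022 0.1041 0.1059]
-0.02 145 [0.1023 0.1041 0.1058]
front-most h [-0.04697272 -0.04595054 -0.04401973] y ext
[-0.08618528 -0.01006827  0.09035075]
```

Pointer tip is at z ≈ 0.265 and the lip edge at z ≈ 0.097. Now I go below the lip and make contact.

```bash
python3 - <<'E'
from h import *
def st(t): print(t,np.round(bot.get_tcp_pos(),4),np.round(bot.get_ft_force(),1),round(bot.get_time_s(),2))
bot.move_linear(W(-.105,-.06,.063),hq(-.12),.1); st('low'); cap('scene','s_low')
bot.move_linear(W(-.025,-.06,.063),None,.08); st('in')
for z in np.arange(.066,.096,.003):
    bot.move_linear(W(-.025,-.06,z),None,.04); f=bot.get_ft_force(); st('up')
    if f[2]<-3: break
cap('scene','s_in')
a=View('s_low').p[180:380,240:500];b=View('s_in').p[180:380,240:500]
cv2.imwrite('pics/c3.png',np.hstack([cv2.resize(x,(400,308)) for x in(a,b)]))
E
```

```text
low [ 0.4385 -0.4062  0.0636] [-0.2  0.2  0.4] 12.14
in [ 0.4964 -0.4607  0.0627] [-0.6  0.4  0. ] 13.34
up [ 0.4965 -0.4609  0.0661] [-0.2 -0.   0.4] 13.59
up [ 0.4967 -0.4611  0.0693] [ 0.1  0.7 -0. ] 13.84
up [ 0.4967 -0.461   0.0723] [0.5 1.1 0.3] 14.09
up [ 0.4967 -0.461   0.0752] [ 0.7 -0.9 -0.6] 14.34
up [ 0.4966 -0.4609  0.0777] [ 0.2  0.1 -1.3] 14.59
up [ 0.4965 -0.4609  0.0807] [ 1.4 -1.  -4.7] 14.84
```

View pics/c3.png

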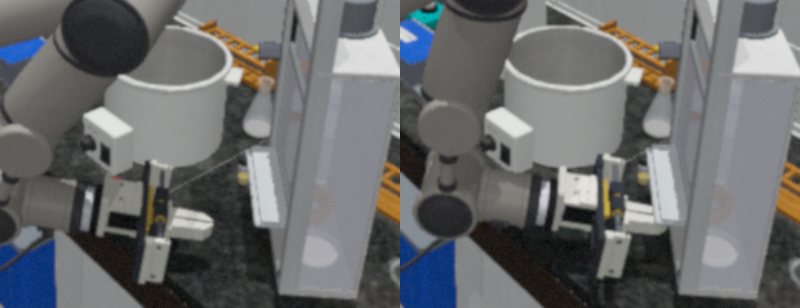

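Left frame: fingers in front of the lip. Right frame: fingertips under the lip, clear of the stopper and vial, with contact at 4.7 N. Next I push up most of the way and measure.

```bash
cat >> h.py <<'E'
def lip(tag):
    S=View(tag); P=S.cloud(); h=(P-O)@N; y=(P-O)@TT
    m=(h<-.012)&(h>-.034)&(y>-.02)&(y<.08)&(P[...,2]>.19)&(P[...,2]<.30)
    g=S.p.min(-1)>0
    z=P[m&g][:,2]; z0=np.median(z); z=z[abs(z-z0)<.005]
    return len(z), np.median(z)-.007, np.percentile(z,[10,90])
E
python3 - <<'E'
from h import *
bot.move_linear(W(-.025,-.06,.238),None,.06)
print(np.round(bot.get_tcp_pos(),4),np.round(bot.get_ft_force(),1),bot.get_time_s())
cap('scene','s_up'); cap('top','t_up'); cap('wrist','w_up')
print(lip('s_up'),lip('t_up'),lip('w_up'))
a=View('s_up').p[190:260,370:463];b=View('w_up').p
cv2.imwrite('pics/c4.png',np.hstack([cv2.resize(a,(400,300),interpolation=cv2.INTER_CUBIC),cv2.resize(b,(400,300))]))
E
```

```text
[ 0.4966 -0.461   0.2378] [-3.4  1.5 -5.6] 17.6583
(232, np.float64(0.2577949217620206), array([0.26313608, 0.26607276])) (115, np.float64(0.25799457258440317), array([0.26137363, 0.26827503])) (4065, np.float64(0.2567377752717804), array([0.26341901, 0.26404751]))
```

View pics/c4.png

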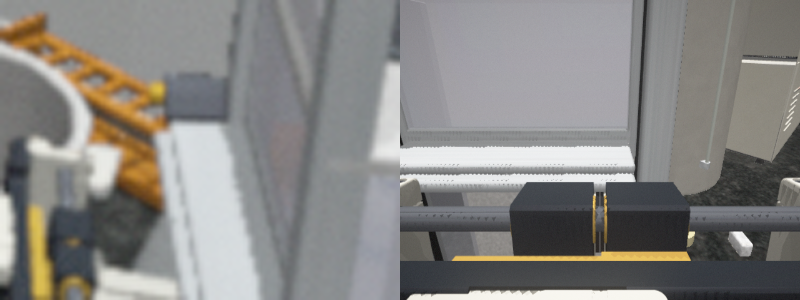

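Lip edge is now ≈0.257, about 8 mm below the pointer. I'll finish the stroke, drop away from the lip, and check lip and pointer in one wrist picture.

```bash
python3 - <<'E'
from h import *
p=lambda t:print(t,np.round(bot.get_tcp_pos(),4),np.round(bot.get_ft_force(),1),round(bot.get_time_s(),2))
bot.move_linear(W(-.025,-.06,.2459),None,.03); p('top')
cap('scene','s_e'); cap('wrist','w_e'); print(lip('s_e'),lip('w_e'))
bot.move_linear(W(-.035,-.06,.232),None,.05); p('off')
bot.move_linear(W(-.105,-.06,.21),None,.1); p('away')
cap('wrist','w2'); cap('scene','s_2')
print(lip('w2'),lip('s_2'))
V=View('w2'); C=V.cloud(); Hx=(C-O)@N; Hy=(C-O)@TT
m=(Hx<-.012)&(Hx>-.045)&(Hy>.099)&(Hy<.13)&(C[...,2]>.235)&(C[...,2]<.29)
tip=m&(Hy<.1035); print('ptr',m.sum(),np.percentile(C[m][:,2],[1,99]).round(4),'tip',tip.sum(),np.median(C[tip][:,2]).round(4) if tip.any() else 0)
l=(abs(Hy)<.085)&(Hx<-.012)&(Hx>-.055)&(C[...,2]>.2)&(C[...,2]<.3)
for a in np.arange(-.054,-.012,.004):
    k=l&(Hx>a)&(Hx<a+.004); print(round(a,3),k.sum(),np.percentile(C[k][:,2],[2,50,98]).round(4) if k.sum()>5 else '')
E
```

```text
top [ 0.4967 -0.4611  0.2469] [-2.7  1.2 -3.2] 18.23
(234, np.float64(0.2668128899339062), array([0.27249237, 0.27519999])) (4059, np.float64(0.26576266210499266), array([0.27245107, 0.27306939]))
off [ 0.4896 -0.4545  0.2324] [-0.   0.   1.4] 18.82
away [ 0.4387 -0.4066  0.2104] [ 0.1  0.2 -0.6] 19.7
(641, np.float64(0.26581846220019145), array([0.27271856, 0.27291362])) (231, np.float64(0.2667538004894492), array([0.27252014, 0.27505019]))
ptr 1701 [0.2559 0.2735] tip 135 0.2656
-0.054 0 
-0.05 2742 [0.2601 0.2631 0.2663]
-0.046 1520 [0.2592 0.2656 0.267 ]
-0.042 2590 [0.2667 0.2697 0.2726]
-0.038 1003 [0.2667 0.2719 0.273 ]
-0.034 241 [0.2727 0.2728 0.273 ]
-0.03 120 [0.2726 0.2729 0.273 ]
-0.026 193 [0.2727 0.2728 0.2729]
-0.022 265 [0.2727 0.2728 0.273 ]
-0.018 166 [0.2728 0.2729 0.273 ]
-0.014 96 [0.2727 0.2728 0.2728]
```

View pics/w2.png

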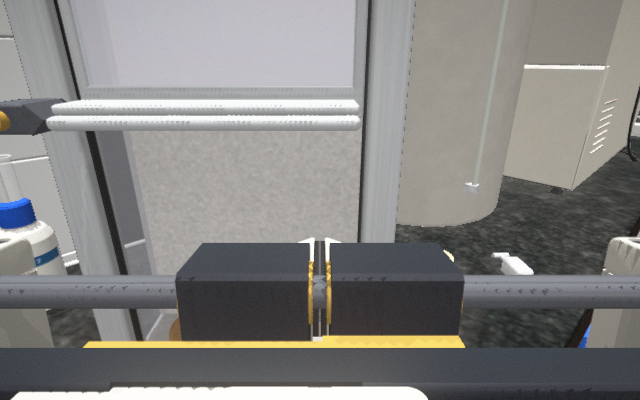

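The wrist view shows the lip front edge (50–360, ~122) level with the pointer tip at (64,103). Measured: lip edge 0.266, pointer 0.265. The window is done, so I retreat and go to the grey box's button.

```bash
python3 - <<'E'
from h import *
def st(t): print(t,np.round(bot.get_tcp_pos(),3),np.round(bot.get_ft_force(),1),round(bot.get_time_s(),2))
for q in([-.9,.5,2.4,3.0,1.5,-1.6],[-.3,-.2,1.7,3.0,1.4,-1.6],[-.3,-.2,1.7,0,1.4,-1.7]): bot.movej(q); st('q')
D=quat(np.diag([-1.,1,-1]))
bot.goto([.44,.111,.2],D); st('hover'); print(np.round(bot.get_q(),2)); cap('wrist','wb')
V=View('wb'); C=V.cloud()
m=(np.hypot(C[...,0]-.482,C[...,1]-.111)<.03)&(C[...,2]>.047)
print(m.sum(),np.percentile(C[m],[2,50,98],axis=0).round(4))
w=m&(V.p.min(-1)>140)
c=cv2.minEnclosingCircle(np.argwhere(w)[:,::-1].astype(np.float32)); print(w.sum(),c,V.plane(*c[0],np.percentile(C[w][:,2],60)),np.percentile(C[w][:,2],[5,50,95]).round(4))
k=max(cv2.findContours(w.astype(np.uint8),0,2)[0],key=cv2.contourArea);e=cv2.fitEllipse(k);print(e, V.plane(*e[0],np.median(C[w][:,2])))
E
```

```text
q [ 0.467 -0.393  0.34 ] [-0.5  0.3 -0.2] 20.38
q [0.336 0.022 1.012] [ 0.2  0.5 -0.3] 23.13
q [ 0.364 -0.032  0.391] [-0.3  0.8  0.8] 25.67
hover [0.441 0.111 0.201] [0.2 0.2 0.1] 26.65
[ 0.08  0.24  1.75 -0.    1.15 -1.49]
431 [[0.473  0.1021 0.0481]
 [0.4806 0.1138 0.0528]
 [0.488  0.1274 0.0543]]
430 ((323.8829650878906, 235.79786682128906), 15.04512882232666) [0.48411758 0.1145936  0.05307603] [0.0491 0.0528 0.0541]
((323.71612548828125, 231.94725036621094), (18.98047637939453, 29.38861846923828), 93.68580627441406) [0.4805297  0.11443595 0.05280888]
```

View pics/wb.png

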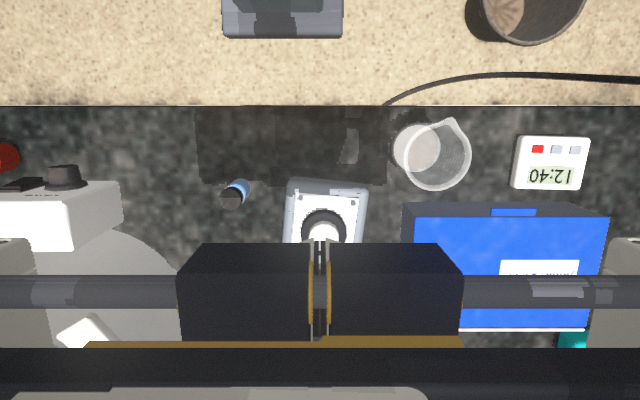

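The grey box is at (325,215), its white button in a black ring at (324,232), with the vial, beaker and timer clear around it. Fingers are closed. I check the ring height and press.

```bash
python3 - <<'E'
from h import *
V=View('wb'); C=V.cloud(); r=np.hypot(C[...,0]-.484,C[...,1]-.114)
m=(V.p.max(-1)<70)&(r<.03)&(C[...,2]>.025); ring=np.percentile(C[m][:,2],[5,50,95,99]); print('ring z',m.sum(),ring.round(4))
def st(t): print(t,np.round(bot.get_tcp_pos(),4),np.round(bot.get_ft_force(),1),round(bot.get_time_s(),2))
if ring[2]<.0465:
    bot.move_linear([.484,.114,.12],None,.15); st('above')
    bot.move_linear([.484,.114,.060],None,.08); st('near'); f0=bot.get_ft_force()[2]
    for z in np.arange(.058,.040,-.001):
        bot.move_linear([.484,.114,z],None,.03); st('dn')
        if bot.get_ft_force()[2]-f0>13: break
    bot.dwell(.2); st('hold')
    bot.move_linear([.484,.114,.07],None,.05); st('up')
E
```

```text
ring z 27 [0.035  0.0368 0.0413 0.0416]
above [0.4842 0.1138 0.1208] [ 0.2 -0.1 -0.1] 27.46
near [0.4843 0.1141 0.0604] [-0.5  0.7  0.5] 28.36
dn [0.4841 0.114  0.0582] [ 0.7 -0.1  0.6] 28.61
dn [0.484 0.114 0.057] [ 1.  -0.2 -1. ] 28.86
dn [0.4839 0.114  0.0559] [-0.4  0.3  0.6] 29.11
dn [0.4839 0.114  0.0549] [-0.3  0.4  1. ] 29.36
dn [0.4841 0.114  0.0541] [ 0.7 -0.1  1. ] 29.61
dn [0.4841 0.114  0.0531] [-0.8 -0.8  0.9] 29.86
dn [0.4841 0.114  0.0521] [0.3 0.4 2.1] 30.11
dn [0.4841 0.114  0.0511] [ 0.4 -0.5  2.7] 30.36
dn [0.4841 0.114  0.05  ] [ 0.7 -0.4  3.7] 30.61
dn [0.4841 0.114  0.0491] [1.3 0.4 4.9] 30.86
dn [0.4842 0.114  0.0482] [-0.1 -0.4  7.2] 31.11
dn [0.4842 0.114  0.048 ] [-2.2 -0.4 15.6] 31.36
hold [0.4842 0.114  0.048 ] [-1.9 -0.2 15. ] 31.56
up [0.4837 0.114  0.0698] [-0.3  0.2 -0. ] 32.17
```

The button went from 0.054 down to a hard stop at 0.048, the full 6 mm, and was released. I'll move clear and check the window and button before handing in.

```bash
python3 - <<'E'
from h import *
bot.move_linear([.44,.111,.2],None,.15); cap('scene','s_f'); cap('wrist','wf')
print(lip('s_f'),bot.get_time_s())
C=View('wf').cloud(); m=(np.hypot(C[...,0]-.482,C[...,1]-.111)<.03)&(C[...,2]>.045); print('btn z',np.percentile(C[m][:,2],[50,98]))
d=cv2.absdiff(View('s_f').p,View('scene0').p).max(-1)>60
for n,p in dict(stopper=(314,302),vial_b=(273,257),beaker=(230,232),timer=(213,220),flask=(408,252),vial_a=(398,294)).items(): print(n,d[p[1]-8:p[1]+8,p[0]-6:p[0]+6].sum())
print(job.job_done())
E
```

```text
(232, np.float64(0.26667176061372994), array([0.27236724, 0.27511119])) 33.3333
btn z [0.05216737 0.05380913]
stopper 0
vial_b 0
beaker 0
timer 0
flask 14
vial_a 32
the job is handed in; nothing more can be done
None
```

The window was pushed up from beneath and left with its lip at the pointer (0.266 m against 0.265 m). The fan button was then pressed to its stop and came back up, and the job was handed in at about 33 s. The last picture showed no change at the stopper, vial_b, beaker or timer; it did show small changes at the flask and vial_a, which I put down to the raised window without checking further.

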